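Switch the bulb tester to the fitted bulb and test it

TASK

Test the bulb on the bench tester: squeeze the selector's latch tab in, slide the selector from its middle notch to the first notch towards the side of the holder that has the bulb in it, and let it latch there; then press the test button fully down and let it spring back. Do not force the selector past its latch, do not bump the bulb, and leave the other things on the bench standing where they are.

Things in the scene. Friction and masses are not known exactly. Their poses are not given: they have to be found in the camera images.
- console: Grey bulb tester fixed on the bench, 260 (x) by 360 (y) mm; may be yawed. Origin: centre of underside; x to its back, y to its left seen from its front, z up. A panel sloping 25 degrees, facing -x, rises from z = 30 mm at x = -130 to z = 105 at x = +30; its middle is at (-50, 0, 67) mm. Behind it a level deck. Selector at the panel's middle, push button to the right, two bulb holders on the deck.
- selector_grip (a point): Point to grip the selector: on its centre line, 34 mm out from the panel. Axes: x up the slope, y along the slide (to the console's left), z square out of the panel. A black block 24 mm (x) by 26 mm (y), from 8 to 50 mm out from the panel, with the latch tab on its up-slope side and a plain fixed face down-slope. 33 mm across block and tab with the tab out, 26 mm squeezed.
- rack_mid (a point): Middle of the notched steel rack fixed on the panel, on the panel's surface at the middle notch, 22 mm up-slope of the selector's centre line. Rack 7 mm high, 16 mm wide up-slope, 150 mm long, under the tab: keep fingertips 9 mm or more off the panel when pinching. Axes as the console's.
- selector (a joint): Selector's travel, m: 0 the middle notch, positive to the console's left (+y). Notches at -0.06, -0.03, 0, 0.03, 0.06; stops at +-0.064. In a notch it has 2 mm play either way and is locked until the tab is squeezed; then it slides at 1.5 N. A tab released within 3 mm of a notch drops in; elsewhere it rests on the rack, still 5.5 mm in, unlatched.
- tab_face (a point): Middle of the latch tab's outer face: a bright metal plate 20 mm wide (along the slide), 14 to 50 mm out from the panel, on the selector's up-slope side, 21 mm from its centre line when out. Axes as selector_grip. Squeezed straight down-slope into the block, e.g. by pinching block and tab across the slope; it rides along with the selector.
- latch_tab (a joint): How far the latch tab is squeezed in, m; 0 out (latched when in a notch), 0.007 fully in; the selector is free above 0.0055. Spring: 3 N at the start, 8 N fully in.
- test_button (a joint): How far the push button is down, m; 0 up, 0.006 fully down. It springs back; fully down takes 5 N.
- test_button_top (a point): Middle of the top face of the push button: a round black cap 32 mm across in a dark round housing 48 mm across, on the sloping panel 135 mm to the console's right (-y) of the panel's middle. The cap stands 22 mm out from the panel, 10 mm above its housing. Axes as for selector_grip (z out of the panel); it is pressed square into the panel.
- bulb_holder: White ceramic holder 64 mm across at its foot with the white bulb in it, together 123 mm tall, fixed upright on the console's rear deck, 110 mm to the left or right of the middle (which side changes). Origin: centre of its underside.
- empty_holder: Like holder without a bulb, 34 mm tall, on the other side of the deck. Origin: centre of its underside.
- mug: Blue ceramic mug, 80 mm across, 95 mm tall, loose on the bench beside the tester; leave alone. Origin: centre of its underside.
- carton: Cardboard box 90 x 70 x 110 mm tall, loose on the bench beside the tester; leave alone. Origin: centre of its underside.
- candlestick: Brass candlestick, 84 mm across its foot, 152 mm tall, loose on the bench beside the tester; leave alone. Origin: centre of its underside.

How it is judged (in metres and radians):
On the way, in this order (a step that is already met when the one before it is completed fails the run):
1. the selector is latched in the first notch on the bulb's side, its tab sprung out (((y of bulb_holder in the frame of console above 0 m and value of joint selector between 0.026 and 0.034 m) or (y of bulb_holder in the frame of console below 0 m and value of joint selector between -0.034 and -0.026 m)) and value of joint latch_tab below 0.002 m), for 0.2 s.
2. the test button is fully down (value of joint test_button above 0.005 m), for 0.05 s.
At the end, for the whole second after the job is handed in: The selector rests latched in the first notch on the bulb's side (within 4 mm, tab out within 2 mm), the test button has since been fully down (over 5 of 6 mm) and is up again (within 1 mm), and mug, carton and candlestick stand upright within 30 mm of where they were (all of step 1 and value of joint test_button below 0.001 m and velocity of joint selector between -0.005 and 0.005 m/s and angle between each of mug, carton, candlestick's own z axis and vertical below 0.15 rad and distance of each of mug, carton, candlestick from where it was at the start of the episode below 0.03 m); the robot touches nothing.
It fails at once if the selector is forced over its rack with the latch tab not squeezed in ((value of joint selector between 0.008 and 0.022 m or value of joint selector between -0.022 and -0.008 m or value of joint selector between 0.038 and 0.052 m or value of joint selector between -0.052 and -0.038 m) and value of joint latch_tab below 0.003 m).
It fails at once if the bulb or its holder is bumped (over 3 N) (contact force between anything else and bulb_holder above 3 N).
It fails at once if the mug, carton or candlestick is shoved over 30 mm or knocked over (distance of any of mug, carton, candlestick from where it was at the start of the episode above 0.03 m or angle between any of mug, carton, candlestick's own z axis and vertical above 0.5 rad).
It also fails if it takes over 51 s, if anything falls off the work surface, if the arm or the gripper's body presses on something with over 40 N, if the wrist force passes 120 N, or if a joint passes its speed limit or range.

ROBOT

A 6-joint arm with a two-finger parallel gripper is mounted at the origin on the work surface. World frame = base frame: x ahead of the robot, y to its left, z up, the work surface at z = 0. Lengths are in m, angles in degrees, forces in N, time in s.
With the tool pointing down it reaches from about 0.3 to 0.75 m from the base axis. Payload 8.5 kg.
Tool frame: the origin (TCP) lies at the very end of the fingers, on their centre line; the grasp point (between the pads) lies 19 mm behind it; z points along the fingers, y is the direction in which the jaws open and shut (so a half turn about z gives the same grasp; the last joint's range is limited). The gripper opens to 85 mm and grips with 20 to 120 N. Pads are 22 mm wide; open, the fingers measure 114 mm over their backs; the gripper's body (76 mm by 85 mm) begins 54 mm behind the grasp point. The pads swing forward as they close: fully open they stand 13 mm farther back than shut.
Start: joints at [51.835, 21.807, 74.336, -0, 83.858, -12.336], TCP at [0.24, 0.495, 0.231] pointing down, gripper open.
Joint ranges: [-178.18, 178.18], [-50.72, 133.34], [12.68, 142.11], [-81.47, 261.47], [9.98, 163.14], [-165.26, 165.26]. Speed limits (degrees/s): [136.94, 136.94, 180, 180, 180, 180].

INTERFACE

Orientations are given as a 3x3 rotation matrix whose columns are the frame's x, y, z axes.
In Python, from rig import env, vision, close_job, spotter gives the robot as it stands. The module is installed in compiled form; this text tells all that it offers.
- The arm moves only by the tool jog_arm, never from a script. Its argument "plan" is a list that holds one entry, the list of rows, each a list of 6 numbers: the shift along the tool's x, y, z in units of 40 mm (1.0 is 40 mm), then the turn, a rotation vector about the tool's x, y, z in units of 0.15 rad (1.0 is 0.15 rad). A call has 1 to 10 rows; each row shifts and turns the commanded pose from where the row before left it, along the tool's axes as they then stand; what a row does not reach is not made up. A row lasts 1/10 s, in which the tool goes at most 50 mm and 8.59 degrees, less where a joint would pass 70% of its speed; a pose out of reach is approached as far as the arm can. A call with a number of a shift or a turn outside -1 to 1 is refused whole. A call with a gripper value outside its range is refused whole. "grip" is the opening, from -1 (shut) to 1 (fully open), set as the call begins (left out, the last holds). The fingers move at their own pace and stop on an object; "squeeze" is the grip in N (left out, the last holds). Time passes only in rows, so rows that do not move let the fingers close. It gives the time, the measured TCP pose, the force and the opening at its end, in the units of the state.
- env.observe(): the state, without advancing time (a new reading comes with each control period).
- vision.get_image(name): name is "scene" or "top" or "wrist"; returns (picture, depth): 480x640x3 uint8, red, green, blue; 480x640 float32, m along the optical axis (not along the pixel's ray), 0 where there is no reading.
- vision.camera_info(name): a dict with "fx", "fy", "cx", "cy" (pixels), "rvec" (rotation vector, rad) and "tvec" (3), from world to camera coordinates, as OpenCV has them. Camera axes: x right, y down, z forward; pixel columns grow to the right and rows downward; lengths in m; the calibration is good to about 2 mm. A picture is of the moment at which its call begins: read the wrist's pose just before it. camera_info takes no time and is no camera call; for the wrist camera it gives the pose at the moment of the call.
- close_job(): hands the job in, once; it reports no verdict.
Trained networks look in the newest picture that a camera, given by its name, has taken for a name from the list of things; names that differ only in an ending like _2 or _b are one class to them, and where a whole thing is asked for, a point or a joint stands for the part that bears it (a point fixed in the world has none). Each returns a list of dicts, best first, with "score" (0 to 1); they miss things now and then, are a little off and sometimes report something else, mostly with a low value. They report only what shows in the picture. A call takes as long as a camera call.
- spotter.trace(camera, query): "pixels" (480x640 bool, what is visible of it) and "rect" ([left, top, right, bottom] in pixels, round what is visible of it).
The state is a dict: "time_s": time; "q": joint angles; "qvel": joint speeds; "joint_efforts": joint torques, N m; "position": TCP position; "tool_rot": TCP orientation; "ft_force": force on the tool from outside, world axes, zero at the start; "wrist_torque": the same for the moment, N m; "grip_width": finger opening in m.
Only numpy, scipy, OpenCV 4.12 (cv2) and the standard library are available. Lean on these libraries where they do the work, as an engineer would, in place of code of your own. Each camera call takes 0.05 s, during which the arm holds its last target.

## Working session

There is one attempt and no reset: what is moved stays moved. The work goes in short steps, Python scripts to look and compute and a tool call to move; the robot and the scene stay as the last step left them, time stands still between calls to the robot, and variables do not carry over. Pictures are saved under pics/ and viewed, and the job is handed in when it is done.

Besides the shell and the picture viewer there is one more tool, called after "Emit:" by a JSON object that holds its "name" and its "arguments", one argument or row to a line. jog_arm: Moves the arm, as the interface text tells. Its arguments: {"type":"object","properties":{"plan":{"type":"array"},"grip":{"type":"number"},"squeeze":{"type":"number"}},"required":["plan"]}

```bash
ls; mkdir -p pics; python3 - <<'E'
from rig import env, vision, spotter
import cv2,numpy as np
s=env.observe()
print(s['time_s'],s['position'],s['tool_rot'],s['grip_width'])
for n in ['scene','top']:
    p,d=vision.get_image(n); np.savez('pics/%s0.npz'%n,p=p,d=d)
    cv2.imwrite('pics/%s0.png'%n,p[:,:,::-1]); print(n,vision.camera_info(n))
E
```

```text
pics
0.0 [0.23946139 0.49483253 0.23071735] [[-9.00096725e-01  4.35689244e-01 -8.76687058e-04]
 [ 4.35690021e-01  9.00096082e-01 -1.11712585e-03]
 [ 3.02382871e-04 -1.38748512e-03 -9.99998992e-01]] 0.08510124060146586
scene {'fx': 442.4851982739065, 'fy': 442.4851982739065, 'cx': 326.22700477063086, 'cy': 234.46195579333693, 'rvec': array([ 1.73215434,  1.96000425, -0.69090796]), 'tvec': array([ 0.06126672, -0.42387155,  1.34957956])}
top {'fx': 564.5914611825646, 'fy': 564.5914611825646, 'cx': 323.05947199079327, 'cy': 247.80681633829536, 'rvec': array([ 2.17275131, -2.13689692,  0.18889822]), 'tvec': array([-0.00334987,  0.62536413,  1.09666591])}
```

View pics/scene0.png

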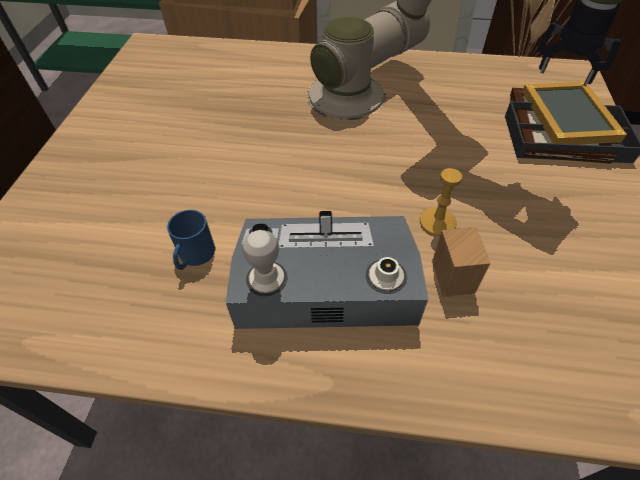

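View pics/top0.png

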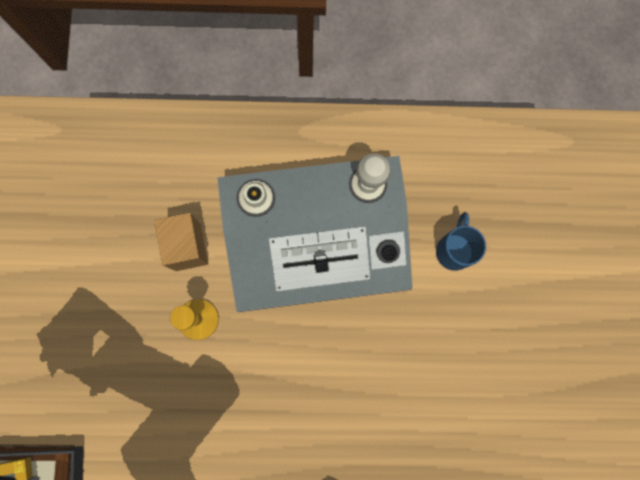

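The scene view shows the bulb at (262,245), and the empty holder at (388,272). In the top view the bulb is at (370,180), on the right of the console (-y), and the button is at (389,251). The selector is at (320,260), so it has to go to -0.03. The candlestick and carton are on the left and the mug is on the right.

```bash
cat > h.py <<'E'
import numpy as np,cv2
def cloud(info,d):
    v,u=np.mgrid[:480,:640]
    P=np.stack([(u-info['cx'])/info['fx']*d,(v-info['cy'])/info['fy']*d,d],-1)
    R,_=cv2.Rodrigues(np.array(info['rvec']));t=np.array(info['tvec']).ravel()
    W=(P-t)@R; W[d<=0]=np.nan
    return W
def proj(info,X):
    K=np.array([[info['fx'],0,info['cx']],[0,info['fy'],info['cy']],[0,0,1]])
    return cv2.projectPoints(np.atleast_2d(np.array(X,float)),np.array(info['rvec']),np.array(info['tvec']),K,None)[0][:,0]
E
python3 - <<'E'
from rig import env, vision, spotter
import cv2,numpy as np
from h import *
for n in ['top','scene']:
    z=np.load('pics/%s0.npz'%n); info=vision.camera_info(n); W=cloud(info,z['d']); 
    print(n,'table z',np.nanmedian(W[300:340,300:400,2] if n=='top' else W[380:400,300:400,2]))
    for q in ['console','selector','tab_face','rack_mid','test_button','bulb_holder','empty_holder','mug','carton','candlestick']:
        r=spotter.trace(n,q)
        for a in r[:2]:
            m=a['pixels']; w=W[m]; w=w[np.isfinite(w[:,0])]
            print(q,round(a['score'],2),np.round(a['rect']),m.sum(),np.round(np.median(w,0),3),np.round(np.percentile(w,[2,98],axis=0),3).tolist())
E
```

```text
top table z 0.0013698553677974738
console 0.73 [216. 154. 413. 313.] 22940 [0.639 0.024 0.089] [[0.517, -0.156, 0.032], [0.776, 0.195, 0.11]]
console 0.56 [237. 181. 275. 211.] 832 [0.708 0.138 0.121] [[0.685, 0.112, 0.11], [0.741, 0.168, 0.143]]
selector 0.62 [316. 250. 329. 274.] 292 [0.588 0.012 0.113] [[0.571, -0.002, 0.06], [0.612, 0.025, 0.122]]
rack_mid 0.81 [218. 156. 414. 312.] 22542 [0.638 0.024 0.089] [[0.517, -0.155, 0.033], [0.774, 0.195, 0.11]]
test_button 0.65 [382. 247. 397. 258.] 221 [ 0.613 -0.121  0.089] [[0.599, -0.137, 0.078], [0.626, -0.107, 0.095]]
bulb_holder 0.9 [350. 157. 390. 197.] 1345 [ 0.734 -0.074  0.215] [[0.715, -0.106, 0.11], [0.768, -0.049, 0.229]]
empty_holder 0.7 [240. 182. 274. 210.] 815 [0.708 0.138 0.121] [[0.684, 0.112, 0.11], [0.741, 0.166, 0.143]]
empty_holder 0.69 [156. 213. 210. 273.] 2340 [0.624 0.28  0.11 ] [[0.58, 0.246, 0.015], [0.674, 0.323, 0.115]]
mug 0.81 [440. 213. 489. 272.] 1815 [ 0.635 -0.278  0.041] [[0.59, -0.308, 0.002], [0.693, -0.232, 0.098]]
carton 0.95 [157. 213. 211. 270.] 2382 [0.624 0.28  0.11 ] [[0.58, 0.246, 0.011],
[... 1222 characters left out ...]
.722, -0.105, 0.106], [0.773, -0.049, 0.227]]
empty_holder 0.66 [368. 259. 399. 288.] 864 [0.723 0.138 0.123] [[0.694, 0.111, 0.109], [0.742, 0.166, 0.141]]
mug 0.61 [165. 210. 213. 270.] 2149 [ 0.643 -0.272  0.061] [[0.59, -0.308, 0.002], [0.698, -0.232, 0.097]]
carton 0.76 [431. 226. 491. 295.] 3098 [0.652 0.281 0.098] [[0.588, 0.246, 0.003], [0.678, 0.327, 0.112]]
carton 0.49 [253. 222. 266. 234.] 92 [ 0.613 -0.122  0.089] [[0.599, -0.137, 0.083], [0.641, -0.103, 0.117]]
candlestick 0.76 [421. 167. 461. 232.] 1312 [0.487 0.256 0.026] [[0.449, 0.223, 0.006], [0.515, 0.295, 0.154]]
candlestick 0.53 [431. 228. 490. 296.] 3094 [0.652 0.281 0.098] [[0.588, 0.246, 0.004], [0.678, 0.328, 0.112]]
```

```bash
cat > fit.py <<'E'
from rig import env, vision, spotter
import cv2,numpy as np
from scipy.optimize import least_squares
from h import *
for n in ['top','scene']:
    z=np.load('pics/%s0.npz'%n); info=vision.camera_info(n); W=cloud(info,z['d'])
    X=W.reshape(-1,3); ok=(X[:,0]>.5)&(X[:,0]<.82)&(X[:,1]>-.19)&(X[:,1]<.22)&(X[:,2]>.02)
    X=X[ok]
    rect=cv2.minAreaRect(X[:,:2].astype(np.float32)); print(n,'rect',rect)
    # signed height model
    def model(p,X):
        c,s=np.cos(p[2]),np.sin(p[2]); dx=X[:,0]-p[0]; dy=X[:,1]-p[1]
        lx=c*dx+s*dy; ly=-s*dx+c*dy; return lx,ly
    # panel points near
    p0=[.66,.02,np.radians(8)]
    lx,ly=model(p0,X)
    m=(lx>-.12)&(lx<.02)&(abs(X[:,2]-(.067+(lx+.05)*np.tan(np.radians(25.1))))<.012)
    Q=X[m]; 
    for _ in range(4):
        c=Q.mean(0); nn=np.linalg.svd(Q-c,full_matrices=False)[2][2]; nn*=np.sign(nn[2]); r=(Q-c)@nn; Q=Q[abs(r)<.004]
    print('panel n',nn,'tilt',np.degrees(np.arccos(nn[2])),'yaw',np.degrees(np.arctan2(-nn[1],-nn[0])),len(Q),'std',r.std(),'dist',c@nn)
    H=X[abs(X[:,2]-.105)<.012]; print('deck z',np.median(H[:,2]))
E
python3 fit.py
```

```text
top rect ((0.6505002975463867, 0.019836515188217163), (0.26106080412864685, 0.3610108196735382), 8.345324516296387)
panel n [-0.41778366 -0.06065654  0.90651949] tilt 24.971282705508237 yaw 8.260851955186906 11821 std 0.0017673659516362734 dist -0.1891903421585852
deck z 0.10555641492535743
scene rect ((0.6492869257926941, 0.01945538818836212), (0.26651400327682495, 0.36068594455718994), 8.206032752990723)
panel n [-0.41619653 -0.05859223  0.90738492] tilt 24.85356753451107 yaw 8.013447775663362 4611 std 0.0008814287949731827 dist -0.1877504967088981
deck z 0.1051422430356074
```

```bash
cat > plan.py <<'E'
from rig import env
import numpy as np
from scipy.spatial.transform import Rotation as R
yaw=np.radians(8.25); O=np.array([.650,.0197,0])
ca,sa=np.cos(np.radians(25)),np.sin(np.radians(25))
Rc=R.from_euler('z',yaw).as_matrix()
u=Rc@[ca,0,sa]; n=Rc@[-sa,0,ca]; yc=Rc@[0,1,0]; PM=O+Rc@[-.05,0,.067]
RT=np.stack([yc,u,-n],1)
def pt(a,b,c): return PM+a*u+b*yc+c*n   # upslope, left, out
def loc(p): d=np.asarray(p)-PM; return np.array([d@u,d@yc,d@n])*1000
def plan(p1,R1,N):
    s=env.observe(); p0=np.array(s['position']); R0=np.array(s['tool_rot'])
    rv=R.from_matrix(R0.T@R1).as_rotvec(); 
    P=p0.copy();Q=R0.copy();rows=[]
    for i in range(N):
        tgt=p0+(p1-p0)*(i+1)/N
        d=np.round(Q.T@(tgt-P)/.04,2); w=np.round(R.from_matrix(Q.T@(R0@R.from_rotvec(rv*(i+1)/N).as_matrix())).as_rotvec()/.15,2)
        rows.append([float(x) for x in np.r_[d,w]]); P=P+Q@d*.04; Q=Q@R.from_rotvec(w*.15).as_matrix()
    for k in range(0,N,10): print(rows[k:k+10])
    print('end',P.round(4),'err mm',((P-p1)*1000).round(2),'max',np.abs(rows).max())
def st():
    s=env.observe(); print('t',s['time_s'],'loc mm',loc(s['position']).round(1),'roterr deg',np.degrees(R.from_matrix(RT.T@np.array(s['tool_rot'])).as_rotvec()).round(2),'w',s['grip_width'],'F',np.round(s['ft_force'],1),'q',np.round(s['q'],1))
E
python3 - <<'E'
from plan import *
st(); print(pt(.004,0,.13)); plan(pt(.004,0,.13),RT,20)
E
```

```text
t 1.1 loc mm [-191.5  529.3  270.6] roterr deg [ 22.97  12.19 -55.  ] w 0.08529146679441983 F [ 0.6  0.4 -0.2] q [ 51.8  21.8  74.3   0.   83.9 -12.3]
[0.54973333 0.00516202 0.18651049]
[[-0.62, -0.38, 0.06, -0.13, -0.07, 0.32], [-0.63, -0.36, 0.05, -0.14, -0.07, 0.32], [-0.65, -0.32, 0.06, -0.13, -0.07, 0.32], [-0.66, -0.29, 0.05, -0.13, -0.07, 0.32], [-0.68, -0.27, 0.06, -0.14, -0.07, 0.32], [-0.68, -0.23, 0.06, -0.13, -0.08, 0.32], [-0.7, -0.2, 0.06, -0.14, -0.07, 0.32], [-0.7, -0.16, 0.07, -0.13, -0.07, 0.32], [-0.71, -0.14, 0.07, -0.13, -0.07, 0.32], [-0.72, -0.1, 0.08, -0.14, -0.07, 0.32]]
[[-0.72, -0.07, 0.08, -0.13, -0.07, 0.32], [-0.72, -0.03, 0.09, -0.13, -0.07, 0.32], [-0.72, -0.0, 0.1, -0.14, -0.07, 0.32], [-0.72, 0.03, 0.1, -0.13, -0.07, 0.32], [-0.71, 0.06, 0.11, -0.14, -0.07, 0.32], [-0.71, 0.09, 0.12, -0.13, -0.07, 0.32], [-0.71, 0.13, 0.14, -0.13, -0.08, 0.32], [-0.69, 0.15, 0.14, -0.14, -0.07, 0.32], [-0.69, 0.19, 0.15, -0.13, -0.07, 0.32], [-0.67, 0.21, 0.16, -0.13, -0.07, 0.32]]
end [0.5495 0.0052 0.1866] err mm [-0.27  0.08  0.11] max 0.72
```

Emit:
{"name": "jog_arm", "arguments": {
  "plan": [
    [[-0.62,-0.38,0.06,-0.13,-0.07,0.32],[-0.63,-0.36,0.05,-0.14,-0.07,0.32],[-0.65,-0.32,0.06,-0.13,-0.07,0.32],[-0.66,-0.29,0.05,-0.13,-0.07,0.32],[-0.68,-0.27,0.06,-0.14,-0.07,0.32],[-0.68,-0.23,0.06,-0.13,-0.08,0.32],[-0.7,-0.2,0.06,-0.14,-0.07,0.32],[-0.7,-0.16,0.07,-0.13,-0.07,0.32],[-0.71,-0.14,0.07,-0.13,-0.07,0.32],[-0.72,-0.1,0.08,-0.14,-0.07,0.32]]
  ]
}}

```text
time_s: 2.1
position: [0.3952, 0.249, 0.209]
tool_rot: [[-0.588, 0.781, 0.208], [0.807, 0.585, 0.085], [-0.055, 0.218, -0.974]]
ft_force: [0.2, 0.1, 0.7]
grip_width: 0.0854
```

Emit:
{"name": "jog_arm", "arguments": {
  "plan": [
    [[-0.72,-0.07,0.08,-0.13,-0.07,0.32],[-0.72,-0.03,0.09,-0.13,-0.07,0.32],[-0.72,0.0,0.1,-0.14,-0.07,0.32],[-0.72,0.03,0.1,-0.13,-0.07,0.32],[-0.71,0.06,0.11,-0.14,-0.07,0.32],[-0.71,0.09,0.12,-0.13,-0.07,0.32],[-0.71,0.13,0.14,-0.13,-0.08,0.32],[-0.69,0.15,0.14,-0.14,-0.07,0.32],[-0.69,0.19,0.15,-0.13,-0.07,0.32],[-0.67,0.21,0.16,-0.13,-0.07,0.32]]
  ]
}}

```text
time_s: 3.1
position: [0.5501, 0.004, 0.1867]
tool_rot: [[-0.141, 0.897, 0.419], [0.99, 0.128, 0.06], [0.0, 0.423, -0.906]]
ft_force: [-0.3, 1.0, -0.7]
grip_width: 0.0854
```

Emit:
{"name": "jog_arm", "arguments": {
  "plan": [
    [[0,0,0,0,0,0],[0,0,0,0,0,0]]
  ]
}}

```text
time_s: 3.3
position: [0.5493, 0.0051, 0.1865]
tool_rot: [[-0.143, 0.897, 0.417], [0.99, 0.13, 0.06], [0.0, 0.422, -0.907]]
ft_force: [0.3, 0.3, -0.3]
grip_width: 0.0855
```

```bash
cat > look.py <<'E'
import sys
from plan import *
from rig import vision,spotter
from h import *
def look(tag,cam='wrist',qs=('selector','tab_face','test_button')):
    st(); info=vision.camera_info(cam); p,d=vision.get_image(cam); W=cloud(info,d)
    cv2.imwrite('pics/%s.png'%tag,p[:,:,::-1]); np.savez('pics/%s.npz'%tag,p=p,d=d,W=W)
    L=((W-PM)@np.stack([u,yc,n],1))*1000; np.save('pics/%s_L.npy'%tag,L)
    for q in qs:
        for a in spotter.trace(cam,q)[:1]:
            w=L[a['pixels']]; w=w[np.isfinite(w[:,0])]
            print(q,round(a['score'],2),np.round(a['rect']),len(w),np.round(np.median(w,0),1),np.round(np.percentile(w,[3,97],axis=0),1).tolist())
if __name__=='__main__': look(*sys.argv[1:])
E
python3 look.py w1
```

```text
t 3.3 loc mm [  3.6   0.  130.1] roterr deg [ 0.07 -0.    0.02] w 0.08552398658437509 F [ 0.3  0.3 -0.3] q [-16.8  15.2  97.1  14.4  45.8 -33.1]
selector 0.71 [292. 205. 346. 256.] 2274 [ 2.1  5.7 49.1] [[-12.2, -9.6, 15.8], [18.7, 13.9, 50.9]]
tab_face 0.95 [330. 211. 342. 252.] 490 [16.   4.2 42.9] [[11.6, -7.5, 7.2], [19.9, 10.9, 50.7]]
test_button 0.56 [297. 354. 334. 393.] 1133 [  -0.6 -129.9   21.4] [[-14.3, -146.9, 12.1], [13.7, -119.2, 22.8]]
```

View pics/w1.png

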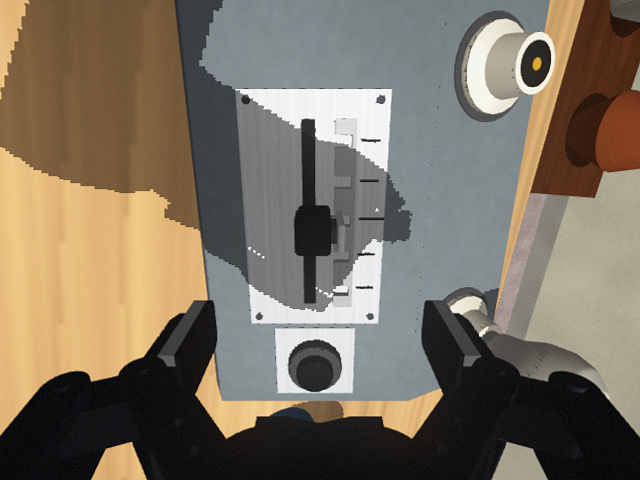

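```bash
python3 - <<'E'
import numpy as np
L=np.load('pics/w1_L.npy')
def rep(m,t):
    w=L[m]; print(t,m.sum(),'mn/mx',np.percentile(w,[2,50,98],axis=0).round(1).tolist())
near=(abs(L[...,0])<30)&(abs(L[...,1])<30)
rep(near&(L[...,2]>46),'block top')
b=(abs(L[...,0])<25)&(abs(L[...,1]+133)<25)
rep(b&(L[...,2]>19),'cap top')
p=(abs(L[...,0]+40)<15)&(abs(L[...,1])<80); rep(p,'panel')
E
```

```text
block top 19308 mn/mx [[-28.8, -4.1, 49.0], [-0.6, 10.7, 213.8], [29.0, 18.8, 224.8]]
cap top 888 mn/mx [[-14.4, -148.0, 19.5], [-0.7, -132.9, 21.6], [13.0, -120.0, 23.0]]
panel 18947 mn/mx [[-54.4, -69.5, -0.7], [-39.7, 10.1, 166.8], [-25.6, 73.2, 217.6]]
```

```bash
python3 - <<'E'
import numpy as np
L=np.load('pics/w1_L.npy')
near=(abs(L[...,0])<30)&(abs(L[...,1])<30)
m=near&(L[...,2]>46)&(L[...,2]<55)
w=L[m]; print(m.sum(),np.percentile(w,[1,50,99],axis=0).round(1).tolist())
v=np.argwhere(m); print(v.min(0),v.max(0))
# cap by circle fit of top face
import cv2
b=(abs(L[...,0])<25)&(abs(L[...,1]+133)<25)&(L[...,2]>20.5)&(L[...,2]<26)
print('circle',cv2.minEnclosingCircle(L[b][:,:2].astype(np.float32)))
k=(L[...,2]<4)&(L[...,2]>-4)&(abs(L[...,0]+40)<10)&(abs(L[...,1])<60); print('panel z',np.median(L[k][:,2]))
w=L[m]; print('block y extents where x<10', np.percentile(w[w[:,0]<10][:,1],[1,99]), 'tab part', np.percentile(w[w[:,0]>14],[2,98],axis=0) if (w[:,0]>14).any() else None)
E
```

```text
1550 [[-12.3, -11.0, 46.6], [1.5, 2.0, 49.6], [19.8, 13.8, 51.3]]
[218 295] [255 344]
circle ((-0.46621790528297424, -134.5435791015625), 15.58903980255127)
panel z 0.3902019239769821
block y extents where x<10 [-11.07017181  13.78936138] tab part [[15.25195645 -8.33357172 47.17499195]
 [20.03388582 10.56460485 51.05072324]]
```

The wrist view shows the block at (313,230) with the tab on its right (up-slope) at (338,230), and the button at (315,365). The block's centre measures (-0.3, +1.3) mm and the button (-0.5, -134.5) mm in the panel frame, which agrees with the model to about 1 mm. I'll descend now.

Emit:
{"name": "jog_arm", "arguments": {
  "plan": [
    [[0.03,-0.07,0.35,0,0,0],[0,0,0.35,0,0,0],[0,0,0.35,0,0,0],[0,0,0.35,0,0,0],[0,0,0.35,0,0,0],[0,0,0.35,0,0,0],[0,0,0.35,0,0,0],[0,0,0.25,0,0,0],[0,0,0.13,0,0,0],[0,0,0,0,0,0]]
  ]
}}

```text
time_s: 4.5
position: [0.5941, 0.013, 0.0821]
tool_rot: [[-0.143, 0.898, 0.417], [0.99, 0.13, 0.061], [0.0, 0.421, -0.907]]
ft_force: [-0.4, 1.4, 0.8]
grip_width: 0.0854
```

```bash
python3 look.py w2
```

```text
t 4.5 loc mm [ 0.7  1.3 16.4] roterr deg [0.08 0.01 0.01] w 0.08536982360260814 F [-0.4  1.4  0.8] q [-14.3  27.7  98.4  17.8  31.9 -35.9]
selector 0.79 [280. 269. 375. 377.] 8695 [ 2.3  8.8 48.1] [[-12.2, -9.2, 10.8], [18.9, 14.0, 50.6]]
tab_face 0.62 [344. 280. 373. 373.] 1862 [15.9  6.4 42.2] [[12.0, -6.7, 6.3], [19.6, 11.0, 50.5]]
```

View pics/w2.png

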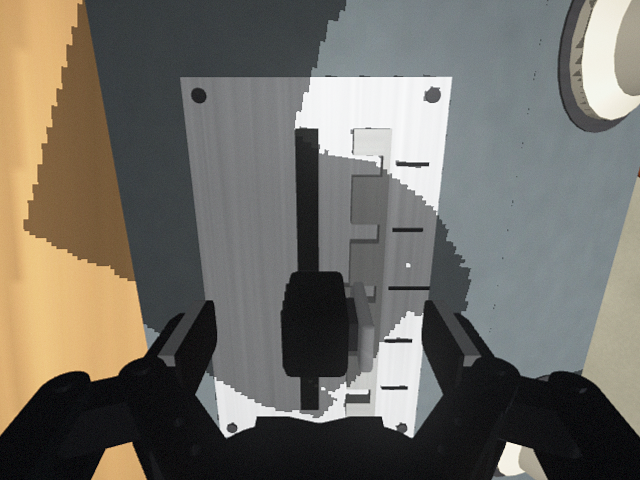

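The fingers straddle the block at (315,325) and the tab at (363,325). I'll close on them.

Emit:
{"name": "jog_arm", "arguments": {
  "plan": [
    [[0,0,0,0,0,0],[0,0,0,0,0,0],[0,0,0,0,0,0],[0,0,0,0,0,0],[0,0,0,0,0,0],[0,0,0,0,0,0],[0,0,0,0,0,0],[0,0,0,0,0,0],[0,0,0,0,0,0],[0,0,0,0,0,0]]
  ],
  "grip": -1,
  "squeeze": 30
}}

```text
time_s: 5.7
position: [0.5933, 0.013, 0.0832]
tool_rot: [[-0.144, 0.897, 0.417], [0.99, 0.13, 0.061], [-0.0, 0.422, -0.907]]
ft_force: [-9.6, -0.8, 8.0]
grip_width: 0.025
```

```bash
python3 look.py w3
```

```text
t 5.7 loc mm [ 0.4  1.5 17.6] roterr deg [ 0.07  0.   -0.01] w 0.02500615531901434 F [-9.6 -0.8  8. ] q [-14.3  27.5  98.5  17.8  32.  -35.9]
selector 0.7 [279. 271. 353. 372.] 6828 [-0.4 10.7 49.1] [[-11.9, -8.7, 14.7], [11.7, 14.5, 50.7]]
tab_face 0.67 [342. 282. 353. 365.] 591 [11.1  4.6 49.7] [[8.9, -6.6, 27.6], [12.5, 11.3, 50.9]]
```

View pics/w3.png

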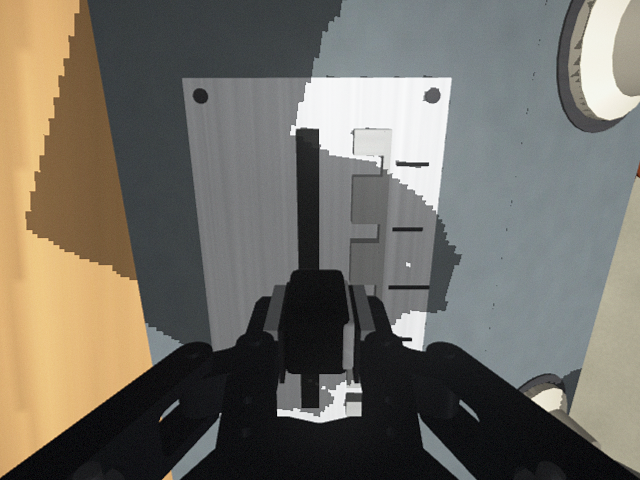

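Width is 25 mm, so the tab is fully in. I'll slide it to the right.

Emit:
{"name": "jog_arm", "arguments": {
  "plan": [
    [[-0.08,0,0,0,0,0],[-0.1,0,0,0,0,0],[-0.1,0,0,0,0,0],[-0.1,0,0,0,0,0],[-0.1,0,0,0,0,0],[-0.1,0,0,0,0,0],[-0.1,0,0,0,0,0],[-0.1,0,0,0,0,0],[0,0,0,0,0,0],[0,0,0,0,0,0]]
  ]
}}

```text
time_s: 6.9
position: [0.5979, -0.0183, 0.0832]
tool_rot: [[-0.143, 0.897, 0.417], [0.99, 0.13, 0.06], [-0.0, 0.422, -0.907]]
ft_force: [-8.1, -3.0, 7.2]
grip_width: 0.0253
```

```bash
python3 look.py w4
```

```text
t 6.9 loc mm [  0.5 -30.1  17.6] roterr deg [ 0.06 -0.03 -0.  ] w 0.025346826897041316 F [-8.1 -3.   7.2] q [-17.8  28.   97.6  19.6  33.3 -40.5]
selector 0.63 [279. 268. 352. 374.] 6824 [ -0.3 -20.9  49.1] [[-11.9, -40.2, 14.8], [11.8, -17.1, 50.7]]
tab_face 0.85 [341. 280. 352. 367.] 650 [ 11.2 -26.9  49.6] [[8.8, -38.6, 21.9], [12.6, -20.3, 50.8]]
```

View pics/w4.png

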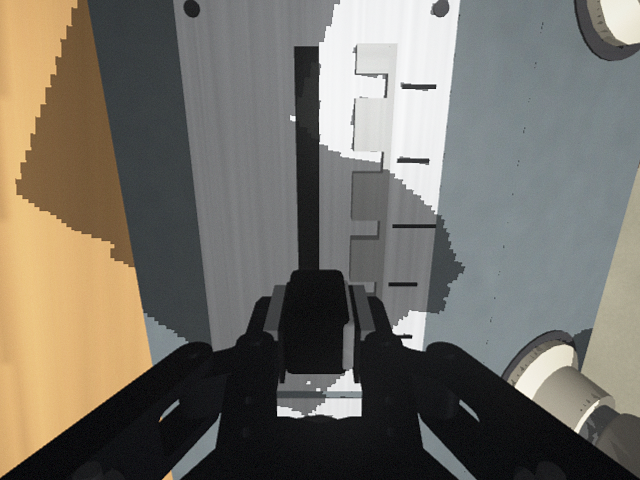

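Emit:
{"name": "jog_arm", "arguments": {
  "plan": [
    [[0,0,0,0,0,0],[0,0,0,0,0,0],[0,0,0,0,0,0],[0,0,0,0,0,0],[0,0,0,0,0,0],[0,0,0,0,0,0],[0,0,0,0,0,0],[0,0,0,0,0,0]]
  ],
  "grip": 1
}}

```text
time_s: 7.9
position: [0.5986, -0.0179, 0.0828]
tool_rot: [[-0.143, 0.897, 0.418], [0.99, 0.13, 0.06], [-0.0, 0.422, -0.907]]
ft_force: [-0.0, -0.0, -0.3]
grip_width: 0.0855
```

```bash
python3 look.py w5
```

```text
t 7.9 loc mm [  1.  -29.9  17. ] roterr deg [ 0.03 -0.01  0.  ] w 0.08551688794950303 F [-0.  -0.  -0.3] q [-17.7  28.   97.5  19.7  33.3 -40.5]
selector 0.55 [283. 270. 375. 377.] 8419 [  2.3 -22.3  48.2] [[-11.8, -39.9, 12.5], [18.8, -17.1, 50.7]]
tab_face 0.77 [344. 283. 371. 370.] 1894 [ 15.9 -24.7  42.2] [[11.9, -38.1, 6.0], [19.7, -20.2, 50.5]]
```

View pics/w5.png

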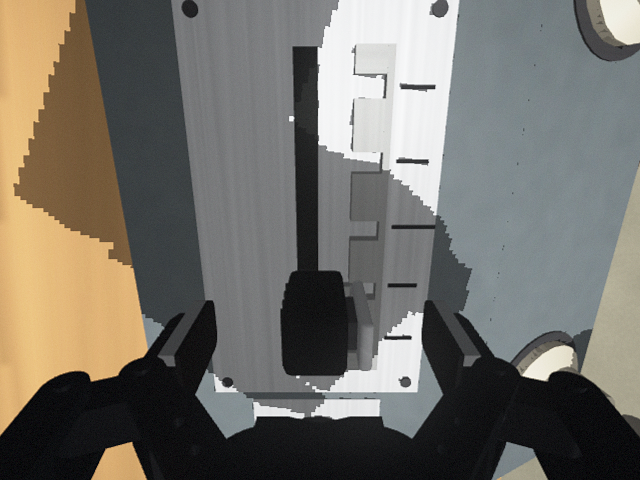

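The tab is out at 19.7 mm, the same as when latched before, and the block has moved about 31 mm to the right. Next I lift, close the fingers and move over the button.

Emit:
{"name": "jog_arm", "arguments": {
  "plan": [
    [[0,0,-0.3,0,0,0],[0,0,-0.4,0,0,0],[0,0,-0.4,0,0,0],[0,0,-0.4,0,0,0],[0,0,-0.4,0,0,0],[0,0,-0.1,0,0,0],[0,0,0,0,0,0]]
  ]
}}

```text
time_s: 8.8
position: [0.5651, -0.0229, 0.1562]
tool_rot: [[-0.143, 0.897, 0.419], [0.99, 0.13, 0.06], [-0.001, 0.423, -0.906]]
ft_force: [0.3, 0.1, 0.3]
grip_width: 0.0854
```

Emit:
{"name": "jog_arm", "arguments": {
  "plan": [
    [[-0.26,-0.04,0,0,0,0],[-0.3,0,0,0,0,0],[-0.3,0,0,0,0,0],[-0.3,0,0,0,0,0],[-0.3,0,0,0,0,0],[-0.3,0,0,0,0,0],[-0.3,0,0,0,0,0],[-0.3,0,0,0,0,0],[-0.25,0,0,0,0,0],[0,0,0,0,0,0]]
  ],
  "grip": -1
}}

```text
time_s: 9.8
position: [0.5789, -0.1277, 0.1547]
tool_rot: [[-0.142, 0.897, 0.418], [0.99, 0.129, 0.06], [-0.0, 0.422, -0.906]]
ft_force: [0.2, 0.0, 0.5]
grip_width: 0.0003
```

```bash
python3 look.py w6; python3 look.py s6 scene
```

```text
t 9.8 loc mm [  -0.5 -135.7   97. ] roterr deg [ 0.02 -0.05  0.06] w 0.0003096086796731311 F [0.2 0.  0.5] q [-30.7  22.1  92.5  21.1  47.4 -50.8]
selector 0.9 [291.  29. 363.  90.] 3905 [  1.8 -31.3  49.5] [[-12.4, -43.4, 28.2], [18.7, -19.1, 51.1]]
tab_face 0.91 [343.  32. 361.  82.] 744 [ 16.  -31.   48.9] [[12.0, -40.2, 29.9], [19.3, -21.4, 51.0]]
test_button 0.63 [296. 216. 344. 263.] 1867 [  -1.2 -132.6   21.7] [[-14.2, -147.5, 14.4], [12.4, -119.8, 23.0]]
t 10.0 loc mm [  -0.6 -133.8   97. ] roterr deg [ 0.04  0.01 -0.02] w -4.0911202448530415e-05 F [ 0.  -0.4  0.3] q [-30.5  22.   92.6  21.1  47.4 -50.7]
selector 0.69 [252. 222. 267. 233.] 76 [   3.  -133.3   23.7] [[-10.0, -146.1, 21.6], [13.4, -120.3, 24.8]]
tab_face 0.54 [306. 216. 317. 238.] 200 [ 19.  -30.5  31.7] [[5.8, -41.4, 7.9], [22.3, -19.2, 51.0]]
test_button 0.58 [253. 222. 268. 233.] 119 [   2.1 -135.7   23.5] [[-63.5, -155.9, 1.6], [168.2, -106.5, 95.2]]
```

View pics/w6.png

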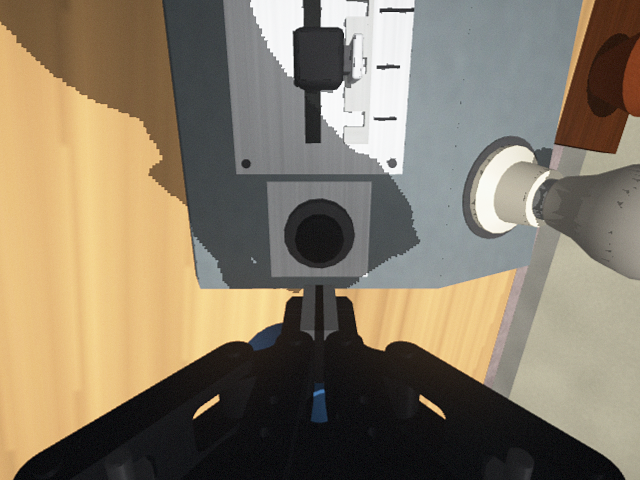

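View pics/s6.png

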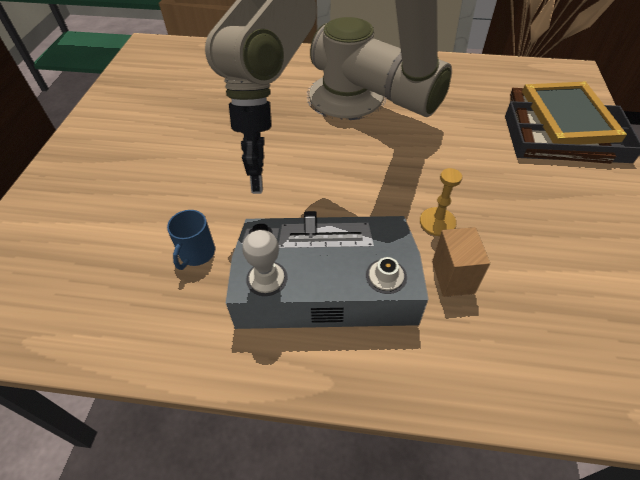

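The selector sits at about -31 mm with the tab out, and the bulb is well clear of the tool. I'll press the button.

Emit:
{"name": "jog_arm", "arguments": {
  "plan": [
    [[0,0,0.3,0,0,0],[0,0,0.3,0,0,0],[0,0,0.3,0,0,0],[0,0,0.3,0,0,0],[0,0,0.3,0,0,0],[0,0,0.17,0,0,0],[0,0,0,0,0,0]]
  ]
}}

```text
time_s: 10.9
position: [0.6066, -0.1221, 0.0929]
tool_rot: [[-0.144, 0.898, 0.416], [0.99, 0.13, 0.061], [0.001, 0.421, -0.907]]
ft_force: [0.1, 0.2, 0.6]
grip_width: 0.0001
```

Emit:
{"name": "jog_arm", "arguments": {
  "plan": [
    [[0,0,0.1,0,0,0],[0,0,0.1,0,0,0],[0,0,0.1,0,0,0],[0,0,0.05,0,0,0],[0,0,0,0,0,0],[0,0,0,0,0,0]]
  ]
}}

```text
time_s: 11.5
position: [0.6126, -0.1216, 0.082]
tool_rot: [[-0.143, 0.897, 0.419], [0.99, 0.13, 0.06], [-0.001, 0.423, -0.906]]
ft_force: [-2.5, 0.0, 4.6]
grip_width: 0.0002
```

```bash
python3 -c "
from plan import *;st()"
```

```text
t 11.5 loc mm [  -0.3 -134.5   16.6] roterr deg [-0.02 -0.04 -0.01] w 0.00024455525370861947 F [-2.5  0.   4.6] q [-28.2  30.4  92.7  23.6  38.7 -52.6]
```

Emit:
{"name": "jog_arm", "arguments": {
  "plan": [
    [[0,0,0.03,0,0,0],[0,0,0.02,0,0,0],[0,0,0,0,0,0],[0,0,0,0,0,0]]
  ]
}}

```text
time_s: 11.9
position: [0.6129, -0.1216, 0.0817]
tool_rot: [[-0.144, 0.896, 0.419], [0.99, 0.131, 0.06], [-0.001, 0.423, -0.906]]
ft_force: [-16.6, -0.6, 22.5]
grip_width: 0.0002
```

```bash
python3 -c "
from plan import *;st()"
```

```text
t 11.9 loc mm [  -0.2 -134.5   16.2] roterr deg [-0.05 -0.07 -0.05] w 0.00016969854913570474 F [-16.6  -0.6  22.5] q [-28.2  30.5  92.7  23.6  38.6 -52.7]
```

The force rose to 28 N without the tip moving further, so the button is on its stop. I'll retract.

Emit:
{"name": "jog_arm", "arguments": {
  "plan": [
    [[0,0,-0.1,0,0,0],[0,0,-0.3,0,0,0],[0,0,-0.5,0,0,0],[0,0,-0.5,0,0,0],[0,0,-0.5,0,0,0],[0,0,-0.3,0,0,0],[0,0,0,0,0,0],[0,0,0,0,0,0]]
  ]
}}

```text
time_s: 12.7
position: [0.5764, -0.1266, 0.159]
tool_rot: [[-0.143, 0.897, 0.417], [0.99, 0.13, 0.061], [0.0, 0.422, -0.907]]
ft_force: [-0.2, -0.4, -1.2]
grip_width: -0.0003
```

```bash
python3 look.py w7; python3 - <<'E'
from look import *
look('t7','top',('selector','mug','carton','candlestick'))
from rig import vision
a=np.load('pics/t7.npz')['W']; z=np.load('pics/top0.npz'); b=cloud(vision.camera_info('top'),z['d'])
for nm in ('mug','carton','candlestick'):
    r=spotter.trace('top',nm)
    if r: m=r[0]['pixels']; print(nm,np.nanmedian(a[m],0).round(4),np.nanmedian(b[m],0).round(4))
E
```

```text
t 12.7 loc mm [  -0.8 -134.2  101.9] roterr deg [0.05 0.   0.02] w -0.0003142647478023435 F [-0.2 -0.4 -1.2] q [-30.7  21.6  92.5  20.9  48.  -50.6]
selector 0.58 [291.  31. 361.  93.] 3585 [  1.9 -31.1  49.6] [[-12.4, -43.3, 30.2], [18.5, -19.1, 51.1]]
tab_face 0.64 [341.  39. 358.  86.] 650 [ 15.9 -31.2  49. ] [[12.2, -39.8, 34.8], [19.3, -22.3, 50.9]]
test_button 0.68 [297. 214. 346. 262.] 1876 [  -0.9 -132.7   21.6] [[-14.7, -147.9, 11.9], [13.1, -119.5, 23.0]]
t 12.9 loc mm [  -1.  -134.1  101.4] roterr deg [0.1  0.05 0.02] w -0.0001222767920933638 F [ 0.2 -0.6 -0.5] q [-30.7  21.6  92.5  20.9  48.  -50.6]
mug 0.83 [437. 211. 492. 273.] 1979 [ -20.  -297.   -23.4] [[-64.0, -322.2, -63.3], [40.1, -245.6, 43.6]]
carton 0.98 [155. 213. 209. 271.] 2350 [ 70.4 261.7   6.9] [[6.5, 231.4, -65.1], [117.2, 300.2, 29.3]]
candlestick 0.98 [167. 297. 218. 341.] 1481 [-79.4 254.2  -0.7] [[-132.4, 226.0, -30.7], [-25.9, 284.5, 120.3]]
mug [ 0.6342 -0.2786  0.0381] [ 0.6344 -0.2789  0.0379]
carton [0.6237 0.2804 0.1104] [0.6237 0.2803 0.1104]
candlestick [0.4779 0.2522 0.0191] [0.4778 0.252  0.019 ]
```

View pics/w7.png

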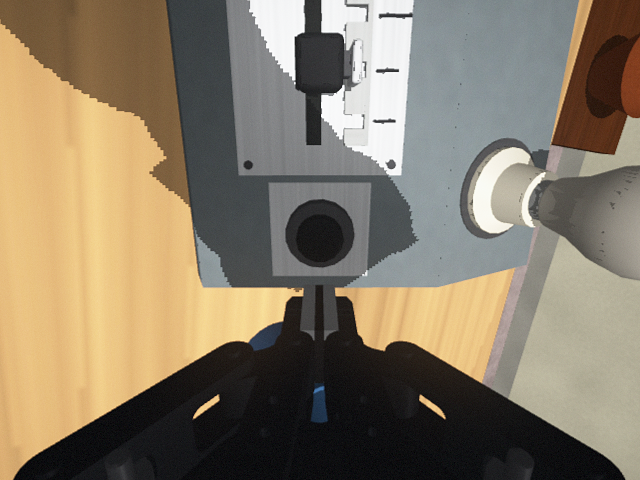

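The button at (320,233) is up, with its cap 22 mm out. The selector at (320,62) is in the first right notch with its tab out. The mug, carton and candlestick haven't moved, and the robot touches nothing.

```bash
python3 -c "
from rig import close_job
print(close_job())"
```

```text
the job is handed in; nothing more can be done
None
```

I finished the job in about 13 s of the 51 s allowed and handed it in; it reports no verdict.

- **Selector:** The bulb was on the console's right. I pinched the block and tab (opening about 25 mm), slid the selector about 31 mm to the right and released it.
- **Button:** I pressed until the force jumped from about 5 N to 28 N with the tip hardly moving, so it was on its stop. Then I backed off about 85 mm.

**Last checks:**
- **Selector position:** It measures about -31 mm, within the notch's 2 mm play, with the tab's face back out to about 19.5 mm as it was before.
- **Button cap:** It is back up, standing about 22 mm out from the panel.
- **Loose things:** The mug, carton and candlestick are within 0.5 mm of where they started.
- **Contact:** The tool was about 80 mm clear of the panel, the wrist force was about 1 N or less (noise level), and nothing came near the bulb.

No check failed. The networks mixed up the button and selector in some scene-camera views, so I relied on the wrist-camera depth for those two.

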